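# Find the proud spot on a mended jar lid with a turntable pointer

### The arm

A 6-joint arm with a two-finger parallel gripper is mounted at the origin on the work surface. World frame = base frame: x ahead of the robot, y to its left, z up, the work surface at z = 0. Lengths are in m, angles in rad, forces in N, time in s.
With the tool pointing down it reaches from about 0.35 to 0.8 m from the base axis. Payload 7.3 kg.
Tool frame: the origin (TCP) lies at the very end of the fingers, on their centre line; the grasp point (between the pads) lies 19 mm behind it; x points along the fingers, y is the direction in which the jaws open and shut, and the axes are right-handed (so a half turn about x gives the same grasp; the last joint's range is limited). The gripper opens to 85 mm and grips with 20 to 120 N. Pads are 22 mm wide; open, the fingers measure 114 mm over their backs; the gripper's body (76 mm by 85 mm) begins 54 mm behind the grasp point. The pads swing forward as they close: fully open they stand 13 mm farther back than shut.
Start: joints at [-1.291, 0.342, 1.524, -0, 1.275, -0.146], TCP at [0.217, -0.478, 0.231] pointing down, gripper open.
Joint ranges: [-2.53, 2.53], [-0.77, 2.02], [0.04, 2.7], [-1, 4.14], [0.28, 2.66], [-3.11, 3.11]. Speed limits (rad/s): [2.57, 2.57, 3.14, 3.14, 3.14, 3.14].

### API

Orientations are given as a rotation vector (axis times angle).
In Python, from plant import bot gives the robot as it stands.
- The arm moves only by the tool carry_out, never from a script. Its argument "series" is a list that holds one entry, the list of rows, each a list of 5 numbers: the shift along the tool's x, y, z in mm, then the turn about the tool's x in degrees, then the opening in per cent of the stroke, from 0 (shut) to 100 (fully open). In form: [[[dx, dy, dz, yaw, gripper], ...]]. A call has 1 to 8 rows; each row shifts and turns the commanded pose from where the row before left it, along the tool's axes as they then stand; what a row does not reach is not made up. A row lasts 1/12 s, in which the tool goes at most 41.7 mm and 7.16 degrees, less where a joint would pass 70% of its speed; a pose out of reach is approached as far as the arm can. A call with a gripper value outside its range is refused whole. The fingers move at their own pace and stop on an object; "newtons" is the grip in N (left out, the last holds). Time passes only in rows, so rows that do not move let the fingers close. It gives the time, the measured TCP pose, the force and the opening at its end, in the units of the state.
- bot.get_state(): the state, without advancing time (a new reading comes with each control period).
- bot.grab_frame(name): name is "scene" or "top"; returns a dict with "image" (480x640x3 uint8, red, green, blue), "fx", "fy", "cx", "cy" (pixels), "dist" ([k1, k2, p1, p2, k3] as OpenCV has them; the pictures are not rectified), "camera_from_world" (4x4, takes a point from world to camera coordinates). Camera axes: x right, y down, z forward; pixel columns grow to the right and rows downward; lengths in m; the calibration is good to about 2 mm. A picture is of the moment at which its call begins. There is no depth.
- bot.hand_in(): hands the job in, once; it reports no verdict.
The state is a dict: "time": time; "joint_positions": joint angles; "joint_velocities": joint speeds; "effort": joint torques, N m; "eef_pos": TCP position; "tcp_rot": TCP orientation; "ft_force": force on the tool from outside, world axes, zero at the start; "ft_torque": the same for the moment, N m; "finger_gap": finger opening in m.
Only numpy, scipy, OpenCV 4.12 (cv2) and the standard library are available. Lean on these libraries where they do the work, as an engineer would, in place of code of your own. Each camera call takes 0.05 s, during which the arm holds its last target. There are 200 camera calls.

### The job

Gently push the spring pointer's slide fully home against its stop, so that the pointer rides on the rim of the mended jar lid. Then turn the wheel slowly by its crank knob (no faster than about a turn in five seconds), feel for the one place where the rim stands proud of true, and leave the wheel standing with the very top of that high spot at the pointer. Let go, and leave the other objects where they are.

Things in the scene. Friction and masses are not known exactly. Their poses are not given: they have to be found in the camera images.
- wheel: Turning head of a low turntable. Origin on the upright turning axis, 46 mm above the table; z up, x along the crank arm. It turns endlessly either way with about 0.12 N m of friction of its own, and stays where it is left. It carries the jar lid, which is bedded on it and turns with it.
- lid_top (a point): Middle of the dark brown glazed jar lid's top, on the turning axis, 86 mm above the table. Rim: radius 110 mm, 60 to 80 mm above the table, true but for one smooth bulge about 34 mm long along the rim and 4 mm proud at its top. The bulge's place is unknown, different every time, and at least 0.5 rad away from the pointer at the start.
- knob_mid (a point): Middle of the crank knob: upright wooden cylinder 20 mm across, 42 mm tall, 103 to 145 mm above the table, 55 mm from the turning axis along the wheel's x. It spins freely on its pin: grip it and carry it round in a circle without turning the gripper. The crank arm's top is 102 mm above the table.
- stand: Fixed stand of the pointer, beside the turntable. Its origin lies on the wheel's turning axis at table height; the pointer lies on its +y side, along its y axis, and points at the axis. Grey track from 145 to 265 mm from the axis, 36 mm wide, top 52 mm above the table; base plate 90 mm wide. It carries the slide and the sprung pin.
- pin_home (a point): Where the pin's tip stands with the slide home: 108 mm from the axis, 70 mm high, on the stand's +y side. Steel pin 8 mm thick, ball end, sprung 1.4 N/mm, friction 0.3: presses the true rim with about 2.2 N, the top of the bulge with 7.3 N. The force on the gripper against the turning rises by 2 to 10 N on the way up and drops, even below plain drag, past the top; mirrored when turned back.
- tab (a point): Centre of the outer face (the face turned away from the wheel) of the upright tab on the pointer slide: plate 40 mm wide, 10 mm thick, standing from 85 to 129 mm above the table; this point is 114 mm above the table, 230 mm from the axis with the slide at 0 and 200 mm when home. Push it towards the wheel.
- pointer_slide (a joint): Travel of the pointer slide towards the wheel, m: 0 fully back, 0.030 fully home on its rigid stop. It moves against 12 N of friction and stays where it is left; the tab should not be pushed with more than 40 N.
- jar: Brown jar, 176 mm across, 170 mm tall, standing; origin under its middle. Leave it.
- pot: Small glass adhesive jar, 52 mm across, 60 mm tall; origin under its middle. Leave it.
- brush: Brush lying on the table; origin under its middle. Leave it.
- dish: White dish, 100 mm across, 30 mm tall; origin under its middle. Leave it.
Mind the look-alikes: they are no part of the job. What is shaped like the part that bears wheel but red or yellow is not meant.

How it is judged:
By the outcome, as a careful person would: the job done as asked, in the order asked, and still so for the second after the job is handed in, with the robot touching nothing.
It also fails if it takes over 72 s, if anything falls off the work surface, if the arm or the gripper's body presses on something with over 40 N, if the wrist force passes 120 N, or if a joint passes its speed limit or range.

## Working session

There is one attempt and no reset: what is moved stays moved. The work goes in short steps, Python scripts to look and compute and a tool call to move; the robot and the scene stay as the last step left them, time stands still between calls to the robot, and variables do not carry over. Pictures are saved under pics/ and viewed, about 8 in all and at most 12, crops included, and the job is handed in when it is done.

Besides the shell and the picture viewer there is one more tool, called after "Call:" as name(argument=value, ...), one argument or row to a line, values as JSON. carry_out: Moves the arm, as the interface text tells. Its arguments: {"type":"object","properties":{"series":{"type":"array","items":{"type":"array","items":{"type":"array","items":{"type":"number"}}}},"newtons":{"type":"number"}},"required":["series"]}

```bash
ls; mkdir -p pics; python3 - <<'E'
from plant import bot
import cv2,numpy as np
for n in("scene","top"):
    f=bot.grab_frame(n); cv2.imwrite(f"pics/{n}0.png",f["image"][:,:,::-1])
    print(n,f["fx"],f["fy"],f["cx"],f["cy"],f["dist"]);print(np.round(f["camera_from_world"],4))
print(bot.get_state())
E
```

```text
pics
scene 442.1734241465798 442.1734241465798 322.63413304137356 246.06992030398538 [-0.07799704  0.          0.          0.          0.        ]
[[ 0.701   0.7132  0.0019 -0.3785]
 [ 0.5139 -0.5033 -0.6947 -0.1898]
 [-0.4945  0.4879 -0.7193  1.273 ]
 [ 0.      0.      0.      1.    ]]
top 495.1433558164959 495.1433558164959 325.39441076352534 245.59019393912376 [-0.10357723  0.          0.          0.          0.        ]
[[-0.0258 -0.9996 -0.0066  0.0268]
 [-0.9984  0.0261 -0.051   0.5292]
 [ 0.0511  0.0052 -0.9987  1.2192]
 [ 0.      0.      0.      1.    ]]
{'time': 0.1, 'joint_positions': array([-1.29100761e+00,  3.42679821e-01,  1.52490582e+00, -2.06731859e-05,
        1.27539473e+00, -1.46021344e-01]), 'joint_velocities': array([ 0.00063795, -0.00204884, -0.00361458, -0.00022774,  0.00060364,
       -0.00060884]), 'effort': array([ 1.46338611e-03, -4.34444869e+01, -2.46490914e+01, -1.17504937e-04,
        4.72905755e-03,  1.54147057e-05]), 'eef_pos': array([ 0.21676274, -0.47777883,  0.23068702]), 'tcp_rot': array([ 1.98669908,  0.43092417, -1.98692771]), 'ft_force': array([-0.75421629,  1.11110215, -0.00626355]), 'ft_torque': array([ 0.00416941,  0.03204101, -0.02701447]), 'finger_gap': 0.08526322104285952}
```

View pics/top0.png

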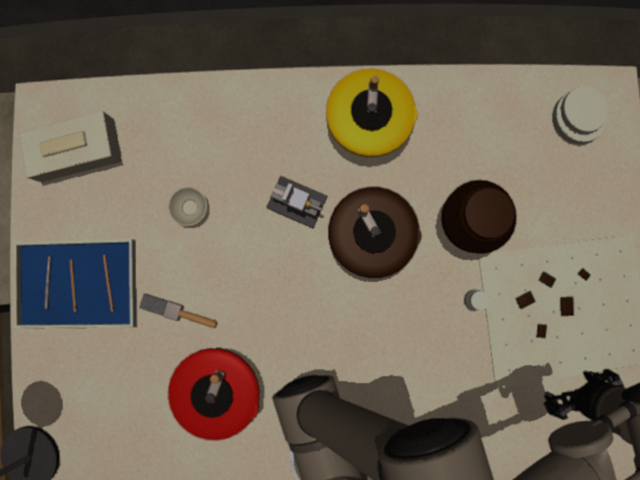

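View pics/scene0.png

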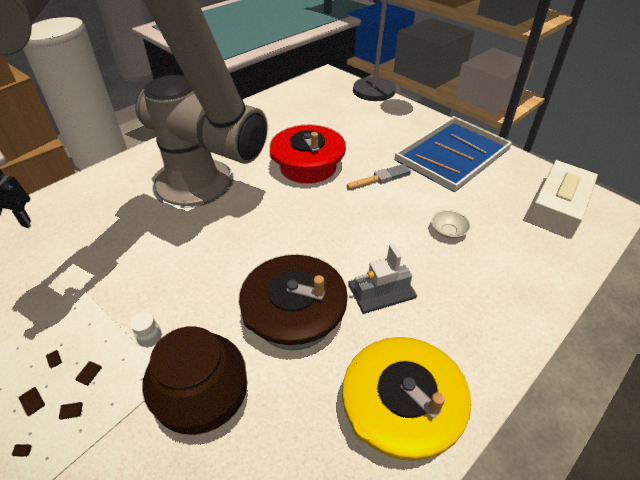

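The top view shows the brown lid at (374,232) with its knob at (364,210), and the pointer stand at (297,201). The jar at (478,217) and the red and yellow wheels are to be left alone. I'll measure and take a zoomed crop.

```bash
cat > h.py <<'E'
from plant import bot
import cv2,numpy as np
def ray(f,uv,z):
    K=np.array([[f["fx"],0,f["cx"]],[0,f["fy"],f["cy"]],[0,0,1]])
    T=f["camera_from_world"];R,t=T[:3,:3],T[:3,3]
    p=cv2.undistortPoints(np.float64(uv).reshape(-1,1,2),K,np.float64(f["dist"])).reshape(-1,2)
    d=np.c_[p,np.ones(len(p))]@R; c=-R.T@t
    return c+d*((z-c[2])/d[:,2])[:,None]
def proj(f,X):
    K=np.array([[f["fx"],0,f["cx"]],[0,f["fy"],f["cy"]],[0,0,1]])
    T=f["camera_from_world"]
    return cv2.projectPoints(np.float64(X).reshape(-1,1,3),cv2.Rodrigues(T[:3,:3])[0],T[:3,3],K,np.float64(f["dist"]))[0].reshape(-1,2)
def orange(img):
    h=cv2.cvtColor(img,cv2.COLOR_RGB2HSV)
    return cv2.inRange(h,(8,110,110),(20,255,255))
E
python3 - <<'E'
from h import *
f=bot.grab_frame("top");im=f["image"]
h=cv2.cvtColor(im,cv2.COLOR_RGB2HSV)
print(im[232,340],h[232,340],im[210,364],h[210,364],im[250,350],im[215,275],im[270,420])
m=((im.max(2)<110)&(h[:,:,1]>60)).astype(np.uint8)*255
m[:,:300]=0;m[:170]=0;m[300:]=0;m[:,430:]=0
m=cv2.morphologyEx(m,cv2.MORPH_OPEN,np.ones((5,5)))
c=max(cv2.findContours(m,0,1)[0],key=cv2.contourArea)
P=ray(f,cv2.convexHull(c).reshape(-1,2),.07)[:,:2]
from scipy.optimize import least_squares
r=least_squares(lambda q:np.hypot(*(P-q[:2]).T)-q[2],[.5,-.1,.11],loss='soft_l1',f_scale=.002)
print("circle",r.x)
o=orange(im)[190:225,345:385];ys,xs=np.nonzero(o);print("knob px",len(xs),xs.mean()+345,ys.mean()+190,ray(f,[[xs.mean()+345,ys.mean()+190]],.140))
C=np.hstack([cv2.resize(im[150:290,240:430],None,fx=4,fy=4,interpolation=cv2.INTER_CUBIC)])
cv2.imwrite("pics/topc.png",C[:,:,::-1])
g=bot.grab_frame("scene")
C=cv2.resize(g["image"][230:350,230:430],None,fx=4,fy=4,interpolation=cv2.INTER_CUBIC)
cv2.imwrite("pics/scc.png",C[:,:,::-1])
E
```

```text
[75 55 42] [ 12 112  75] [140 100  60] [ 15 146 140] [73 53 41] [159 149 128] [158 147 126]
circle [ 0.5551487  -0.10214743  0.11042985]
knob px 51 364.3137254901961 207.90196078431373 [[ 0.60560145 -0.07714771  0.14      ]]
```

View pics/topc.png

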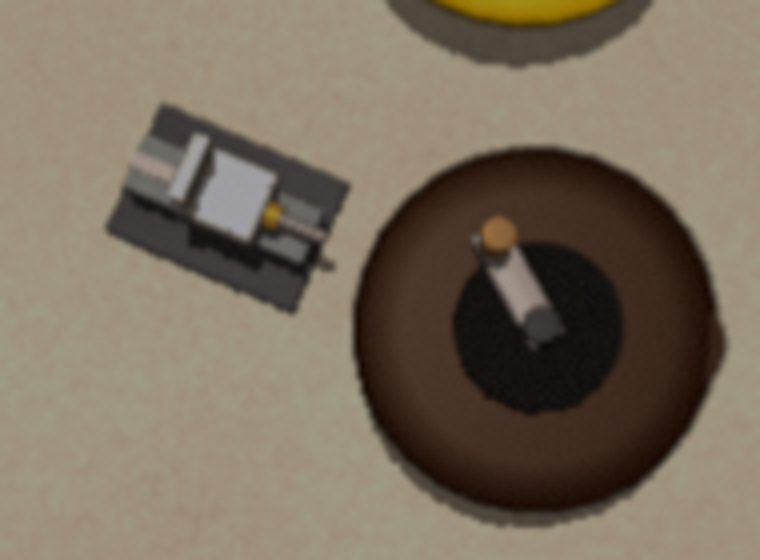

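View pics/scc.png

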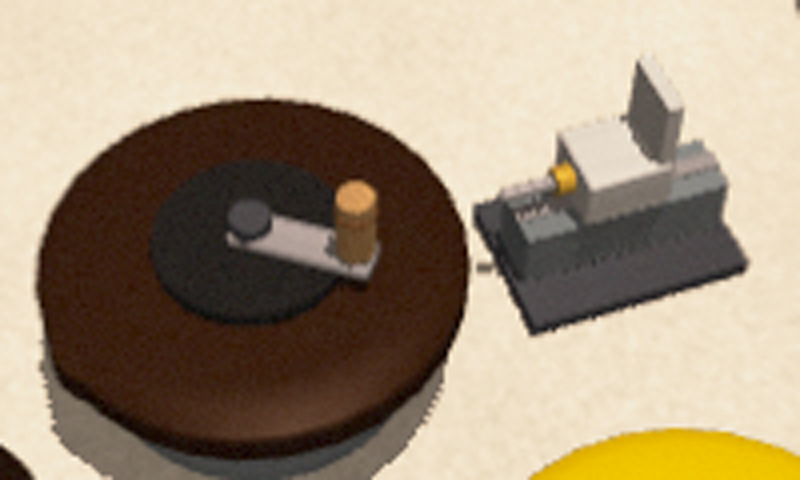

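The slide is fully back, with its tab at crop (185,165). A faint bump shows on the lid's right edge at top pixel (419,235), a likely candidate for the bulge, to be confirmed by feel. Next I'll work out the geometry.

```bash
python3 - <<'E'
from h import *
from scipy.spatial.transform import Rotation as Ro
f=bot.grab_frame("top");g=bot.grab_frame("scene")
ct=lambda l:[[240+(x+.5)/4-.5,150+(y+.5)/4-.5] for x,y in l]
cs=lambda l:[[230+(x+.5)/4-.5,230+(y+.5)/4-.5] for x,y in l]
ax=np.array([.555,-.102])
B=ray(f,ct([(163,103),(350,185),(295,315),(107,230)]),.008)[:,:2];print("base",B.round(4),B.mean(0))
d=B.mean(0)-ax;print("dist,ang of base",np.hypot(*d),np.arctan2(d[1],d[0]))
for e in (B[0]-B[1],B[3]-B[2]):print("edge ang",np.arctan2(e[1],e[0]),np.hypot(*e))
T=ray(f,ct([(193,133),(168,197)]),.129)[:,:2];print("tab outer top",T.round(4),T.mean(0),np.hypot(*(T.mean(0)-ax)),np.arctan2(*(T.mean(0)-ax)[::-1]))
k=ray(f,ct([(499,233)]),.145)[0,:2];print("knob top",k,np.hypot(*(k-ax)))
print("knob scene",ray(g,cs([(356,192)]),.145), "tab outer scene top", ray(g,cs([(642,60),(682,107)]),.129))
b=ray(f,ct([(724,342)]),.07)[0,:2]-ax;print("bulge",np.hypot(*b),np.arctan2(b[1],b[0]))
kd=k-ax;print("knob ang",np.arctan2(kd[1],kd[0]))
s=bot.get_state();print(Ro.from_rotvec(s["tcp_rot"]).as_matrix().round(4),s["time"])
E
```

```text
base [[0.7106 0.1222]
 [0.6551 0.0055]
 [0.5739 0.042 ]
 [0.6308 0.1591]] [0.64261868 0.08222188]
dist,ang of base 0.20399689610829447 1.1268463700515825
edge ang 1.1267859128139683 0.12932298360702793
edge ang 1.1186479749427098 0.1301536233946294
tab outer top [[0.669  0.0941]
 [0.6326 0.1091]] [0.65080159 0.10162387] 0.22503472391985382 1.1310398281989251
knob top [ 0.60502974 -0.07690767] 0.0559696364575057
knob scene [[ 0.60631345 -0.07618794  0.145     ]] tab outer scene top [[0.63659807 0.10075126 0.129     ]
 [0.67196568 0.08952722 0.129     ]]
bulge 0.11329005113630496 -1.6516860678028686
knob ang 0.46488552439280895
[[-1.000e-04  4.130e-01 -9.107e-01]
 [ 4.000e-04 -9.107e-01 -4.130e-01]
 [-1.000e+00 -4.000e-04 -1.000e-04]] 0.3
```

Call:
carry_out(
  series=[
    [[0,-18.8,-33.5,0,0],[0,-18.8,-33.5,0,0],[0,-18.8,-33.5,0,0],[0,-18.8,-33.5,0,0],[0,-18.8,-33.5,0,0],[0,-18.8,-33.5,0,0],[0,-18.8,-33.5,0,0]],
  ],
  newtons=40,
)

```text
time: 0.88
eef_pos: [0.3768, -0.2598, 0.2314]
tcp_rot: [1.987, 0.429, -1.986]
ft_force: [0.8, -1.2, 0.0]
finger_gap: 0.0007
```

Call:
carry_out(
  series=[
    [[0,-18.8,-33.5,0,0],[0,-18.8,-33.5,0,0],[0,-18.8,-33.5,0,0],[0,-18.8,-33.5,0,0],[0,-18.8,-33.5,0,0],[0,-18.8,-33.5,0,0],[0,-18.8,-33.5,0,0]],
  ],
)

```text
time: 1.47
eef_pos: [0.5361, -0.0428, 0.2313]
tcp_rot: [1.986, 0.429, -1.986]
ft_force: [0.9, -1.1, 0.7]
finger_gap: -0.0001
```

Call:
carry_out(
  series=[
    [[0,-18.8,-33.5,0,0],[0,-18.8,-33.5,0,0],[0,-18.8,-33.5,0,0],[0,-18.8,-33.5,0,0],[0,-18.8,-33.5,0,0],[0,-18.8,-33.5,0,0]],
  ],
)

```text
time: 1.97
eef_pos: [0.6725, 0.1428, 0.2311]
tcp_rot: [1.986, 0.429, -1.986]
ft_force: [0.5, -0.4, 0.7]
finger_gap: 0.0002
```

Call:
carry_out(
  series=[
    [[0,0,0,-6.7,0],[0,0,0,-6.7,0],[0,0,0,-6.7,0],[0,0,0,-6.7,0],[0,0,0,-6.7,0],[0,0,0,-6.7,0],[0,0,0,0,0]],
  ],
)

```text
time: 2.55
eef_pos: [0.6717, 0.1411, 0.231]
tcp_rot: [1.524, 0.969, -1.525]
ft_force: [-0.2, -0.6, 0.9]
finger_gap: -0.0001
```

Call:
carry_out(
  series=[
    [[25,0,0,0,0],[25,0,0,0,0],[25,0,0,0,0],[25,0,0,0,0],[23,0,0,0,0],[0,0,5,0,0],[0,0,5,0,0],[0,0,0,0,0]],
  ],
)

```text
time: 3.22
eef_pos: [0.6679, 0.1309, 0.1098]
tcp_rot: [1.53, 0.963, -1.528]
ft_force: [-0.7, 0.5, 0.4]
finger_gap: 0.0001
```

```bash
python3 - <<'E'
from h import *
a=bot.grab_frame("top")["image"][150:290,240:430];b=bot.grab_frame("scene")["image"][190:330,280:470]
cv2.imwrite("pics/c1.png",cv2.resize(np.vstack([a,b])[:,:,::-1],None,fx=2,fy=2,interpolation=cv2.INTER_CUBIC))
E
```

```text
(no output)
```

View pics/c1.png

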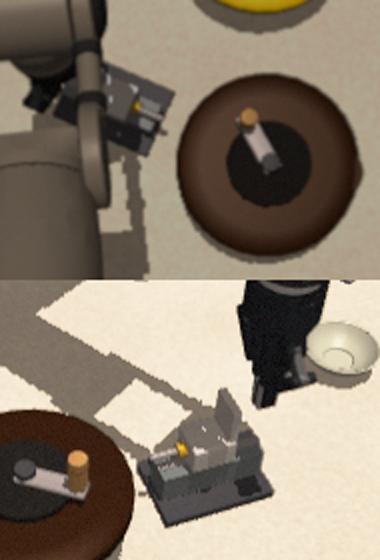

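The closed fingers stand just outside the tab, in line with it. I'll push in steps.

Call:
carry_out(
  series=[
    [[0,0,2.5,0,0],[0,0,2.5,0,0],[0,0,2.5,0,0],[0,0,2.5,0,0],[0,0,2.5,0,0],[0,0,2.5,0,0],[0,0,2.5,0,0],[0,0,2.5,0,0]],
  ],
)

```text
time: 3.98
eef_pos: [0.6588, 0.1137, 0.1083]
tcp_rot: [1.528, 0.966, -1.528]
ft_force: [0.4, 0.7, 0.4]
finger_gap: -0.0
```

Call:
carry_out(
  series=[
    [[0,0,2,0,0],[0,0,2,0,0],[0,0,2,0,0],[0,0,2,0,0],[0,0,2,0,0]],
  ],
)

```text
time: 4.4
eef_pos: [0.656, 0.1078, 0.1084]
tcp_rot: [1.533, 0.968, -1.522]
ft_force: [6.6, 10.5, -3.7]
finger_gap: 0.0001
```

Call:
carry_out(
  series=[
    [[0,0,2,0,0],[0,0,2,0,0],[0,0,2,0,0],[0,0,2,0,0],[0,0,2,0,0],[0,0,2,0,0],[0,0,2,0,0],[0,0,2,0,0]],
  ],
)

```text
time: 5.07
eef_pos: [0.6492, 0.0933, 0.1084]
tcp_rot: [1.533, 0.968, -1.522]
ft_force: [5.9, 10.0, -3.7]
finger_gap: -0.0
```

Call:
carry_out(
  series=[
    [[0,0,1.5,0,0],[0,0,1.5,0,0],[0,0,1.5,0,0],[0,0,1.5,0,0]],
  ],
)

```text
time: 5.4
eef_pos: [0.6467, 0.088, 0.1084]
tcp_rot: [1.533, 0.968, -1.522]
ft_force: [7.1, 12.5, -3.4]
finger_gap: 0.0001
```

Call:
carry_out(
  series=[
    [[0,0,1,0,0],[0,0,1,0,0]],
  ],
)

```text
time: 5.57
eef_pos: [0.6464, 0.0873, 0.1085]
tcp_rot: [1.536, 0.969, -1.52]
ft_force: [10.7, 17.7, -5.9]
finger_gap: 0.0001
```

Call:
carry_out(
  series=[
    [[0,0,1,0,0],[0,0,0,0,0]],
  ],
)

```text
time: 5.73
eef_pos: [0.6464, 0.0873, 0.1085]
tcp_rot: [1.537, 0.969, -1.519]
ft_force: [11.0, 18.5, -6.8]
finger_gap: -0.0001
```

Call:
carry_out(
  series=[
    [[0,0,1,0,0],[0,0,0,0,0]],
  ],
)

```text
time: 5.9
eef_pos: [0.6464, 0.0873, 0.1086]
tcp_rot: [1.538, 0.97, -1.517]
ft_force: [12.7, 21.6, -8.0]
finger_gap: 0.0002
```

Pushing 1 mm further raised the force to 25 N without moving the tab, so the slide is home. I'll back off, rise and go above the knob.

Call:
carry_out(
  series=[
    [[0,0,-10,0,0],[0,0,-15,0,0],[-30,0,0,0,0],[-30,0,0,0,0],[-30,0,0,0,45],[0,0,0,0,45]],
  ],
)

```text
time: 6.4
eef_pos: [0.657, 0.1042, 0.2055]
tcp_rot: [1.535, 0.96, -1.517]
ft_force: [1.1, 0.4, 2.5]
finger_gap: 0.0234
```

Call:
carry_out(
  series=[
    [[0,5.7,31.3,0,45],[0,5.7,31.3,0,45],[0,5.7,31.3,0,45],[0,5.7,31.3,0,45],[0,5.7,31.3,0,45],[0,5.7,31.3,0,45],[0,0,0,0,45],[0,0,0,0,45]],
  ],
)

```text
time: 7.07
eef_pos: [0.6041, -0.0821, 0.1983]
tcp_rot: [1.53, 0.964, -1.53]
ft_force: [0.8, 0.2, 0.3]
finger_gap: 0.0389
```

```bash
python3 - <<'E'
from h import *
from scipy.spatial.transform import Rotation as Ro
s=bot.get_state();print(s["time"],s["eef_pos"],s["finger_gap"],s["ft_force"]);print(Ro.from_rotvec(s["tcp_rot"]).as_matrix().round(4))
a=bot.grab_frame("top")["image"][150:290,240:430];b=bot.grab_frame("scene")["image"][190:330,250:440]
cv2.imwrite("pics/c2.png",cv2.resize(np.vstack([a,b])[:,:,::-1],None,fx=2,fy=2,interpolation=cv2.INTER_CUBIC))
E
```

```text
7.0667 [ 0.60407664 -0.08208544  0.19832356] 0.03886419142918705 [0.76133184 0.23609727 0.26663307]
[[ 0.000e+00  9.019e-01 -4.320e-01]
 [-2.000e-04 -4.320e-01 -9.019e-01]
 [-1.000e+00  1.000e-04  1.000e-04]]
```

View pics/c2.png

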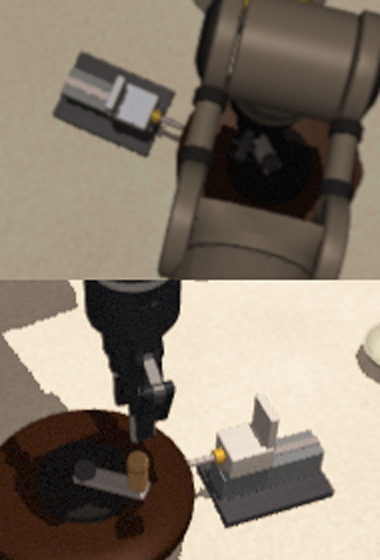

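The slide is home with the pin at the rim. The fingers stand above the knob but 6 mm off it, so I'll correct, go down and grip.

Call:
carry_out(
  series=[
    [[0,-1,-6,0,45],[20,0,0,0,45],[20,0,0,0,45],[20,0,0,0,45],[15,0,0,0,45],[12,0,0,0,45],[0,0,0,0,45]],
  ],
)

```text
time: 7.75
eef_pos: [0.6049, -0.0723, 0.1084]
tcp_rot: [1.524, 0.971, -1.53]
ft_force: [-0.3, 0.1, -0.0]
finger_gap: 0.0384
```

Call:
carry_out(
  series=[
    [[0,0,0,0,10],[0,0,0,0,10],[0,0,0,0,10],[0,0,0,0,10],[0,0,0,0,10],[0,0,0,0,10]],
  ],
  newtons=50,
)

```text
time: 8.25
eef_pos: [0.6073, -0.0736, 0.112]
tcp_rot: [1.53, 0.965, -1.525]
ft_force: [5.5, 4.1, -4.4]
finger_gap: 0.0186
```

```bash
python3 - <<'E'
from h import *
s=bot.get_state();p=s["eef_pos"][:2]-[.555,-.102];print(np.hypot(*p),np.arctan2(p[1],p[0]))
# moves: circle from angle a0 in steps; tool y=(.902,-.432), z=(-.432,-.902)
a0=.465
y=np.array([.902,-.432]);z=np.array([-.432,-.902])
for n in range(7):
    print(n,[[round(float(55*((np.array([np.cos(b),np.sin(b)])-[np.cos(a),np.sin(a)])@v)),1) for v in(y,z)] for a,b in [(a0+.08*(8*n+i),a0+.08*(8*n+i+1)) for i in range(8)]])
E
```

```text
0.059491391917457656 0.4971414610588325
0 [[-3.6, -2.6], [-3.8, -2.3], [-3.9, -1.9], [-4.1, -1.6], [-4.2, -1.3], [-4.3, -1.0], [-4.4, -0.6], [-4.4, -0.3]]
1 [[-4.4, 0.1], [-4.4, 0.4], [-4.3, 0.8], [-4.3, 1.1], [-4.1, 1.5], [-4.0, 1.8], [-3.9, 2.1], [-3.7, 2.4]]
2 [[-3.5, 2.7], [-3.2, 3.0], [-3.0, 3.2], [-2.7, 3.4], [-2.4, 3.7], [-2.1, 3.8], [-1.8, 4.0], [-1.5, 4.1]]
3 [[-1.2, 4.2], [-0.8, 4.3], [-0.5, 4.4], [-0.1, 4.4], [0.2, 4.4], [0.6, 4.4], [0.9, 4.3], [1.3, 4.2]]
4 [[1.6, 4.1], [1.9, 4.0], [2.2, 3.8], [2.5, 3.6], [2.8, 3.4], [3.1, 3.2], [3.3, 2.9], [3.5, 2.6]]
5 [[3.7, 2.3], [3.9, 2.0], [4.1, 1.7], [4.2, 1.4], [4.3, 1.0], [4.3, 0.7], [4.4, 0.4], [4.4, 0.0]]
6 [[4.4, -0.3], [4.3, -0.7], [4.3, -1.0], [4.2, -1.4], [4.1, -1.7], [3.9, -2.0], [3.7, -2.3], [3.5, -2.6]]
```

The grip sits about 3 mm off-centre and loads the knob sideways, so I'll reopen, centre and regrip.

Call:
carry_out(
  series=[
    [[0,0,0,0,45],[0,0,0,0,45],[0,0,0,0,45],[0,2.8,3.3,0,45],[0,0,0,0,45]],
  ],
)

```text
time: 8.67
eef_pos: [0.6075, -0.0795, 0.1117]
tcp_rot: [1.528, 0.965, -1.528]
ft_force: [-0.4, 0.6, -0.4]
finger_gap: 0.0383
```

Call:
carry_out(
  series=[
    [[0,0,0,0,10],[0,0,0,0,10],[0,0,0,0,10],[0,0,0,0,10],[0,0,0,0,10],[0,0,0,0,10]],
  ],
  newtons=50,
)

```text
time: 9.17
eef_pos: [0.6063, -0.079, 0.1116]
tcp_rot: [1.526, 0.966, -1.53]
ft_force: [-4.7, -1.1, 4.8]
finger_gap: 0.0186
```

Call:
carry_out(
  series=[
    [[0,-1.3,0,0,10],[0,-3.6,-2.6,0,10],[0,-3.8,-2.3,0,10],[0,-3.9,-1.9,0,10],[0,-4.1,-1.6,0,10],[0,-4.2,-1.3,0,10],[0,-4.3,-1.0,0,10],[0,-4.4,-0.6,0,10]],
  ],
)

```text
time: 9.83
eef_pos: [0.5866, -0.0571, 0.1117]
tcp_rot: [1.529, 0.961, -1.525]
ft_force: [3.3, -6.3, -0.6]
finger_gap: 0.0185
```

Call:
carry_out(
  series=[
    [[0,-4.4,-0.3,0,10],[0,-4.4,0.1,0,10],[0,-4.4,0.4,0,10],[0,-4.3,0.8,0,10],[0,-4.3,1.1,0,10],[0,-4.1,1.5,0,10],[0,-4.0,1.8,0,10],[0,-3.9,2.1,0,10]],
  ],
)

```text
time: 10.5
eef_pos: [0.5535, -0.0485, 0.1117]
tcp_rot: [1.53, 0.962, -1.524]
ft_force: [6.8, -1.5, -2.0]
finger_gap: 0.0182
```

```bash
python3 - <<'E'
from h import *
s=bot.get_state();p=s["eef_pos"][:2]-[.555,-.102];a=np.arctan2(p[1],p[0]);F=s["ft_force"];print(np.hypot(*p),a,"tang",F[:2]@[-np.sin(a),np.cos(a)],"rad",F[:2]@[np.cos(a),np.sin(a)],F)
E
```

```text
0.053483461196247375 1.5980271328797935 tang -6.7396850480046435 rad -1.711769589788029 [ 6.78379351 -1.5276306  -1.95051277]
```

Call:
carry_out(
  series=[
    [[0,-3.7,2.4,0,10],[0,-3.5,2.7,0,10],[0,-3.2,3.0,0,10],[0,-3.0,3.2,0,10]],
  ],
)

```text
time: 10.83
eef_pos: [0.5365, -0.0524, 0.1117]
tcp_rot: [1.531, 0.963, -1.524]
ft_force: [6.2, 0.8, -1.8]
finger_gap: 0.0186
```

Call:
carry_out(
  series=[
    [[0,-2.7,3.4,0,10],[0,-2.4,3.7,0,10],[0,-2.1,3.8,0,10],[0,-1.8,4.0,0,10]],
  ],
)

```text
time: 11.17
eef_pos: [0.5216, -0.0614, 0.1116]
tcp_rot: [1.531, 0.964, -1.524]
ft_force: [5.1, 4.5, -0.8]
finger_gap: 0.0185
```

Call:
carry_out(
  series=[
    [[0,-1.5,4.1,0,10],[0,-1.2,4.2,0,10],[0,-0.8,4.3,0,10],[0,-0.5,4.4,0,10],[0,-0.1,4.4,0,10],[0,0.2,4.4,0,10]],
  ],
)

```text
time: 11.67
eef_pos: [0.5061, -0.0825, 0.1116]
tcp_rot: [1.53, 0.966, -1.526]
ft_force: [0.8, 6.3, 2.6]
finger_gap: 0.0191
```

```bash
cat > d.py <<'E'
import sys,numpy as np
from scipy.optimize import least_squares
# rows: time x y fx fy fz
D=np.array([list(map(float,l.split())) for l in sys.stdin if l.strip()])
c=least_squares(lambda q:np.hypot(D[:,0]-q[0],D[:,1]-q[1])-.055,[.555,-.102]).x
print("axis fit",c)
a=np.unwrap(np.arctan2(D[:,1]-c[1],D[:,0]-c[0]))
for x,t in zip(D,a):print(round(t,3),"tang",round(x[2]*-np.sin(t)+x[3]*np.cos(t),2),"rad",round(x[2]*np.cos(t)+x[3]*np.sin(t),2))
E
python3 - <<'E'
from h import *
a0=.465;y=np.array([.902,-.432]);z=np.array([-.432,-.902])
A=a0+.08*29+.05*np.arange(40)
for a in A:print(round(a,3),[round(float(55*((np.array([np.cos(a+.05),np.sin(a+.05)])-[np.cos(a),np.sin(a)])@v)),1) for v in(y,z)],end=" ")
E
```

```text
2.785 [0.3, 2.7] 2.835 [0.5, 2.7] 2.885 [0.6, 2.7] 2.935 [0.7, 2.7] 2.985 [0.9, 2.6] 3.035 [1.0, 2.6] 3.085 [1.1, 2.5] 3.135 [1.2, 2.5] 3.185 [1.4, 2.4] 3.235 [1.5, 2.3] 3.285 [1.6, 2.2] 3.335 [1.7, 2.2] 3.385 [1.8, 2.1] 3.435 [1.9, 2.0] 3.485 [2.0, 1.9] 3.535 [2.1, 1.8] 3.585 [2.2, 1.7] 3.635 [2.3, 1.6] 3.685 [2.3, 1.5] 3.735 [2.4, 1.3] 3.785 [2.5, 1.2] 3.835 [2.5, 1.1] 3.885 [2.6, 1.0] 3.935 [2.6, 0.8] 3.985 [2.7, 0.7] 4.035 [2.7, 0.6] 4.085 [2.7, 0.4] 4.135 [2.7, 0.3] 4.185 [2.7, 0.2] 4.235 [2.7, 0.0] 4.285 [2.7, -0.1] 4.335 [2.7, -0.3] 4.385 [2.7, -0.4] 4.435 [2.7, -0.5] 4.485 [2.7, -0.7] 4.535 [2.6, -0.8] 4.585 [2.6, -0.9] 4.635 [2.5, -1.1] 4.685 [2.5, -1.2] 4.735 [2.4, -1.3]
```

Plain drag is steady at about 6.5 N. Next come fine steps through the suspected place, with one reading per step.

Call:
carry_out(
  series=[
    [[0,0.3,2.7,0,10]],
  ],
)

```text
time: 11.75
eef_pos: [0.505, -0.0854, 0.1116]
tcp_rot: [1.53, 0.966, -1.526]
ft_force: [1.4, 5.0, 3.3]
finger_gap: 0.0187
```

Call:
carry_out(
  series=[
    [[0,0.5,2.7,0,10]],
  ],
)

```text
time: 11.83
eef_pos: [0.5042, -0.0879, 0.1116]
tcp_rot: [1.53, 0.967, -1.527]
ft_force: [0.9, 6.7, 3.8]
finger_gap: 0.0189
```

Call:
carry_out(
  series=[
    [[0,0.6,2.7,0,10]],
  ],
)

```text
time: 11.92
eef_pos: [0.5035, -0.0905, 0.1116]
tcp_rot: [1.53, 0.967, -1.527]
ft_force: [-0.4, 5.6, 3.6]
finger_gap: 0.0186
```

Call:
carry_out(
  series=[
    [[0,0.7,2.7,0,10]],
  ],
)

```text
time: 12.0
eef_pos: [0.5029, -0.0933, 0.1116]
tcp_rot: [1.529, 0.967, -1.527]
ft_force: [0.3, 6.1, 4.9]
finger_gap: 0.0185
```

Call:
carry_out(
  series=[
    [[0,0.9,2.6,0,10]],
  ],
)

```text
time: 12.08
eef_pos: [0.5025, -0.096, 0.1116]
tcp_rot: [1.529, 0.967, -1.527]
ft_force: [-0.5, 5.5, 4.1]
finger_gap: 0.0185
```

Call:
carry_out(
  series=[
    [[0,1.0,2.6,0,10]],
  ],
)

```text
time: 12.17
eef_pos: [0.5022, -0.0988, 0.1116]
tcp_rot: [1.529, 0.967, -1.527]
ft_force: [-0.9, 6.1, 5.4]
finger_gap: 0.0187
```

Call:
carry_out(
  series=[
    [[0,1.1,2.5,0,10]],
  ],
)

```text
time: 12.25
eef_pos: [0.502, -0.1015, 0.1115]
tcp_rot: [1.529, 0.968, -1.528]
ft_force: [-2.9, 5.8, 4.0]
finger_gap: 0.0185
```

Call:
carry_out(
  series=[
    [[0,1.2,2.5,0,10]],
  ],
)

```text
time: 12.33
eef_pos: [0.502, -0.1042, 0.1116]
tcp_rot: [1.529, 0.968, -1.528]
ft_force: [-1.4, 6.1, 5.3]
finger_gap: 0.019
```

Call:
carry_out(
  series=[
    [[0,1.4,2.4,0,10]],
  ],
)

```text
time: 12.42
eef_pos: [0.502, -0.1064, 0.1115]
tcp_rot: [1.53, 0.969, -1.528]
ft_force: [-2.8, 12.1, 7.1]
finger_gap: 0.0188
```

Call:
carry_out(
  series=[
    [[0,1.5,2.3,0,10]],
  ],
)

```text
time: 12.5
eef_pos: [0.5022, -0.1083, 0.1115]
tcp_rot: [1.531, 0.97, -1.528]
ft_force: [-3.0, 14.0, 9.0]
finger_gap: 0.0186
```

Call:
carry_out(
  series=[
    [[0,1.6,2.2,0,10]],
  ],
)

```text
time: 12.58
eef_pos: [0.5024, -0.1105, 0.1115]
tcp_rot: [1.53, 0.971, -1.529]
ft_force: [-3.7, 14.5, 10.5]
finger_gap: 0.0189
```

Call:
carry_out(
  series=[
    [[0,1.7,2.2,0,10]],
  ],
)

```text
time: 12.67
eef_pos: [0.5028, -0.1132, 0.1115]
tcp_rot: [1.53, 0.972, -1.529]
ft_force: [-4.1, 13.3, 9.4]
finger_gap: 0.0187
```

Call:
carry_out(
  series=[
    [[0,1.8,2.1,0,10]],
  ],
)

```text
time: 12.75
eef_pos: [0.5035, -0.1163, 0.1115]
tcp_rot: [1.529, 0.971, -1.529]
ft_force: [-5.3, 8.3, 8.2]
finger_gap: 0.0188
```

Call:
carry_out(
  series=[
    [[0,1.9,2.0,0,10]],
  ],
)

```text
time: 12.83
eef_pos: [0.5044, -0.1197, 0.1115]
tcp_rot: [1.528, 0.97, -1.529]
ft_force: [-4.1, 4.6, 7.2]
finger_gap: 0.0191
```

Call:
carry_out(
  series=[
    [[0,2.0,1.9,0,10]],
  ],
)

```text
time: 12.92
eef_pos: [0.5056, -0.1231, 0.1116]
tcp_rot: [1.527, 0.968, -1.529]
ft_force: [-4.3, 3.8, 6.7]
finger_gap: 0.0186
```

Call:
carry_out(
  series=[
    [[0,2.1,1.8,0,10]],
  ],
)

```text
time: 13.0
eef_pos: [0.5067, -0.1258, 0.1115]
tcp_rot: [1.527, 0.968, -1.529]
ft_force: [-4.8, 3.5, 6.2]
finger_gap: 0.0186
```

The rise and the drop are clear. I'll carry on until the drag is plain, then feel it turning back.

Call:
carry_out(
  series=[
    [[0,2.2,1.7,0,10]],
  ],
)

```text
time: 13.08
eef_pos: [0.5079, -0.1283, 0.1116]
tcp_rot: [1.527, 0.968, -1.529]
ft_force: [-4.9, 3.4, 6.9]
finger_gap: 0.0189
```

Call:
carry_out(
  series=[
    [[0,2.3,1.6,0,10]],
  ],
)

```text
time: 13.17
eef_pos: [0.5093, -0.1308, 0.1116]
tcp_rot: [1.527, 0.968, -1.529]
ft_force: [-5.2, 2.7, 7.9]
finger_gap: 0.0186
```

Call:
carry_out(
  series=[
    [[0,2.3,1.5,0,10]],
  ],
)

```text
time: 13.25
eef_pos: [0.5107, -0.1332, 0.1116]
tcp_rot: [1.527, 0.968, -1.529]
ft_force: [-5.1, 3.0, 7.1]
finger_gap: 0.0189
```

Call:
carry_out(
  series=[
    [[0,2.4,1.3,0,10],[0,0,0,0,10]],
  ],
)

```text
time: 13.42
eef_pos: [0.513, -0.1364, 0.1116]
tcp_rot: [1.527, 0.966, -1.529]
ft_force: [-3.3, -0.9, 3.9]
finger_gap: 0.0186
```

Call:
carry_out(
  series=[
    [[0,-2.4,-1.3,0,10]],
  ],
)

```text
time: 13.5
eef_pos: [0.5124, -0.1356, 0.1116]
tcp_rot: [1.527, 0.962, -1.527]
ft_force: [0.9, -8.2, 0.4]
finger_gap: 0.0187
```

Call:
carry_out(
  series=[
    [[0,-2.3,-1.5,0,10]],
  ],
)

```text
time: 13.58
eef_pos: [0.5109, -0.1334, 0.1116]
tcp_rot: [1.527, 0.962, -1.527]
ft_force: [-1.1, -6.8, 1.1]
finger_gap: 0.0189
```

Call:
carry_out(
  series=[
    [[0,-2.3,-1.6,0,10]],
  ],
)

```text
time: 13.67
eef_pos: [0.5093, -0.1308, 0.1116]
tcp_rot: [1.527, 0.962, -1.527]
ft_force: [-1.6, -7.7, 1.9]
finger_gap: 0.0186
```

Call:
carry_out(
  series=[
    [[0,-2.2,-1.7,0,10]],
  ],
)

```text
time: 13.75
eef_pos: [0.508, -0.1283, 0.1116]
tcp_rot: [1.527, 0.962, -1.527]
ft_force: [-1.2, -7.0, 2.0]
finger_gap: 0.0191
```

Call:
carry_out(
  series=[
    [[0,-2.1,-1.8,0,10]],
  ],
)

```text
time: 13.83
eef_pos: [0.5067, -0.1257, 0.1116]
tcp_rot: [1.526, 0.962, -1.528]
ft_force: [-2.2, -7.3, 1.7]
finger_gap: 0.0188
```

Call:
carry_out(
  series=[
    [[0,-2.0,-1.9,0,10]],
  ],
)

```text
time: 13.92
eef_pos: [0.5056, -0.1231, 0.1116]
tcp_rot: [1.526, 0.963, -1.528]
ft_force: [-1.8, -7.2, 3.3]
finger_gap: 0.0188
```

Call:
carry_out(
  series=[
    [[0,-1.9,-2.0,0,10]],
  ],
)

```text
time: 14.0
eef_pos: [0.5048, -0.1207, 0.1116]
tcp_rot: [1.526, 0.962, -1.528]
ft_force: [-2.4, -12.7, -0.1]
finger_gap: 0.0188
```

Call:
carry_out(
  series=[
    [[0,-1.8,-2.1,0,10]],
  ],
)

```text
time: 14.08
eef_pos: [0.5043, -0.119, 0.1116]
tcp_rot: [1.525, 0.96, -1.528]
ft_force: [-3.4, -16.1, -1.0]
finger_gap: 0.0189
```

Call:
carry_out(
  series=[
    [[0,-1.7,-2.2,0,10]],
  ],
)

```text
time: 14.17
eef_pos: [0.5037, -0.1168, 0.1116]
tcp_rot: [1.524, 0.96, -1.528]
ft_force: [-2.2, -15.5, -0.2]
finger_gap: 0.0187
```

Call:
carry_out(
  series=[
    [[0,-1.6,-2.2,0,10]],
  ],
)

```text
time: 14.25
eef_pos: [0.5031, -0.1142, 0.1116]
tcp_rot: [1.524, 0.96, -1.528]
ft_force: [-3.3, -14.6, 0.4]
finger_gap: 0.0186
```

Call:
carry_out(
  series=[
    [[0,-1.5,-2.3,0,10]],
  ],
)

```text
time: 14.33
eef_pos: [0.5026, -0.1111, 0.1116]
tcp_rot: [1.525, 0.961, -1.528]
ft_force: [-3.6, -11.9, 1.7]
finger_gap: 0.0186
```

Call:
carry_out(
  series=[
    [[0,-1.4,-2.4,0,10]],
  ],
)

```text
time: 14.42
eef_pos: [0.5022, -0.1076, 0.1116]
tcp_rot: [1.526, 0.962, -1.529]
ft_force: [-3.7, -6.8, 3.8]
finger_gap: 0.0188
```

Call:
carry_out(
  series=[
    [[0,-1.2,-2.5,0,10]],
  ],
)

```text
time: 14.5
eef_pos: [0.502, -0.1039, 0.1116]
tcp_rot: [1.527, 0.964, -1.529]
ft_force: [-3.4, -4.9, 3.6]
finger_gap: 0.0181
```

Call:
carry_out(
  series=[
    [[0,-1.1,-2.5,0,10]],
  ],
)

```text
time: 14.58
eef_pos: [0.5021, -0.1009, 0.1116]
tcp_rot: [1.527, 0.964, -1.529]
ft_force: [-3.3, -5.6, 4.2]
finger_gap: 0.0185
```

Call:
carry_out(
  series=[
    [[0,-1.0,-2.6,0,10]],
  ],
)

```text
time: 14.67
eef_pos: [0.5023, -0.0981, 0.1116]
tcp_rot: [1.526, 0.964, -1.528]
ft_force: [-3.3, -5.7, 4.7]
finger_gap: 0.0189
```

Call:
carry_out(
  series=[
    [[0,-0.9,-2.6,0,10],[0,0,0,0,10]],
  ],
)

```text
time: 14.83
eef_pos: [0.5028, -0.0942, 0.1116]
tcp_rot: [1.528, 0.965, -1.528]
ft_force: [-1.7, 1.2, 5.8]
finger_gap: 0.0186
```

```bash
python3 - <<'E'
import numpy as np
from scipy.optimize import least_squares
w=[(.5061,-.0825,.8,6.3),(.505,-.0854,1.4,5),(.5042,-.0879,.9,6.7),(.5035,-.0905,-.4,5.6),(.5029,-.0933,.3,6.1),(.5025,-.096,-.5,5.5),(.5022,-.0988,-.9,6.1),(.502,-.1015,-2.9,5.8),(.502,-.1042,-1.4,6.1),(.502,-.1064,-2.8,12.1),(.5022,-.1083,-3,14),(.5024,-.1105,-3.7,14.5),(.5028,-.1132,-4.1,13.3),(.5035,-.1163,-5.3,8.3),(.5044,-.1197,-4.1,4.6),(.5056,-.1231,-4.3,3.8),(.5067,-.1258,-4.8,3.5),(.5079,-.1283,-4.9,3.4),(.5093,-.1308,-5.2,2.7),(.5107,-.1332,-5.1,3.0)]
b=[(.5124,-.1356,.9,-8.2),(.5109,-.1334,-1.1,-6.8),(.5093,-.1308,-1.6,-7.7),(.508,-.1283,-1.2,-7),(.5067,-.1257,-2.2,-7.3),(.5056,-.1231,-1.8,-7.2),(.5048,-.1207,-2.4,-12.7),(.5043,-.119,-3.4,-16.1),(.5037,-.1168,-2.2,-15.5),(.5031,-.1142,-3.3,-14.6),(.5026,-.1111,-3.6,-11.9),(.5022,-.1076,-3.7,-6.8),(.502,-.1039,-3.4,-4.9),(.5021,-.1009,-3.3,-5.6),(.5023,-.0981,-3.3,-5.7)]
o=[(.5866,-.0571),(.5535,-.0485),(.5365,-.0524),(.5216,-.0614)]
A=np.array([r[:2] for r in w+b]+o)
c=least_squares(lambda q:np.hypot(A[:,0]-q[0],A[:,1]-q[1])-.055,[.555,-.102]).x
c3=least_squares(lambda q:np.hypot(A[:,0]-q[0],A[:,1]-q[1])-q[2],[.555,-.102,.055]).x
print("axis",c,c3);c=c3[:2]
def an(D):
    D=np.array(D);t=np.arctan2(D[:,1]-c[1],D[:,0]-c[0])%(2*np.pi)
    return t,-D[:,2]*np.sin(t)+D[:,3]*np.cos(t)
tf,Ff=an(w);tb,Fb=an(b)
g=np.arange(2.85,3.66,.05)
f_=np.interp(g,tf,Ff);b_=np.interp(g,tb[::-1],Fb[::-1])
for r in zip(g,f_,b_,(f_+b_)/2,(b_-f_)/2):print(np.round(r,2))
# model: c0 + s*cons' bump
def mod(q,t,s):
    t0,h,a,d,m,sl=q;x=np.clip((t-t0)/h,-1,1)
    b=.5*(1+np.cos(np.pi*x)); 
    return m+sl*(t-3.2)+s*(d+a*.3*(b*4)*1.4*2)-(2.2+5.6*b)*2*.004*np.pi/(2*h*.11)*np.sin(-np.pi*x)*-1*a*-1*-1
f=lambda q:np.r_[mod(q,tf,-1)-Ff,mod(q,tb,1)-Fb]
r=least_squares(f,[3.24,.155,1,6,0,0],loss='soft_l1')
r2=least_squares(f,[3.24,.155,-1,6,0,0],loss='soft_l1')
print(r.x.round(3),r.cost,r2.x.round(3),r2.cost)
E
```

```text
axis [ 0.55699034 -0.10342679] [ 0.55698296 -0.1034238   0.0549933 ]
[ 2.85 -6.51  5.99 -0.26  6.25]
[ 2.9  -5.47  5.99  0.26  5.73]
[ 2.95 -5.96  5.99  0.02  5.98]
[ 3.   -5.47  5.99  0.26  5.73]
[ 3.05 -5.91  5.97  0.03  5.94]
[ 3.1  -5.74  5.68 -0.03  5.71]
[ 3.15 -6.07  4.87 -0.6   5.47]
[  3.2  -12.48   6.07  -3.2    9.28]
[  3.25 -14.53   8.91  -2.81  11.72]
[  3.3  -14.24  12.04  -1.1   13.14]
[  3.35 -11.48  13.86   1.19  12.67]
[ 3.4  -8.03 14.49  3.23 11.26]
[ 3.45 -5.54 12.41  3.44  8.98]
[ 3.5  -5.14  6.91  0.88  6.03]
[ 3.55 -5.14  5.83  0.35  5.49]
[ 3.6  -5.23  5.72  0.24  5.47]
[ 3.65 -5.01  5.84  0.41  5.42]
[ 3.349  0.76   3.492 -2.111 -1.784 12.609] 52.652788572610646 [ 3.218  0.243  1.301  5.766 -0.273  1.648] 57.734433823284455
```

Turning forward, the rise starts at crank angle 3.165; turning back, it starts at 3.49. The mean force crosses zero at 3.323. The camera bump gives 3.30, so the two agree. I'll go to 3.323.

Call:
carry_out(
  series=[
    [[0,0.9,2.6,0,10],[0,1.0,2.6,0,10],[0,1.1,2.5,0,10],[0,1.2,2.5,0,10],[0,1.4,2.4,0,10],[0,1.5,2.3,0,10],[0,1.2,1.7,0,10],[0,0,0,0,10]],
  ],
)

```text
time: 15.5
eef_pos: [0.5025, -0.1108, 0.1115]
tcp_rot: [1.529, 0.97, -1.528]
ft_force: [-3.4, 6.9, 8.5]
finger_gap: 0.0191
```

Call:
carry_out(
  series=[
    [[0,0,0,0,10],[0,0,0,0,10],[0,0,0,0,10]],
  ],
)

```text
time: 15.75
eef_pos: [0.5025, -0.1112, 0.1115]
tcp_rot: [1.529, 0.969, -1.528]
ft_force: [-4.0, 6.4, 8.1]
finger_gap: 0.0188
```

Call:
carry_out(
  series=[
    [[0,1.2,1.6,0,10],[0,0,0,0,10]],
  ],
)

```text
time: 15.92
eef_pos: [0.5028, -0.1127, 0.1115]
tcp_rot: [1.529, 0.97, -1.528]
ft_force: [-3.9, 7.5, 8.7]
finger_gap: 0.0186
```

Call:
carry_out(
  series=[
    [[0,0.6,0.8,0,10],[0,0,0,0,10]],
  ],
)

```text
time: 16.08
eef_pos: [0.5029, -0.1136, 0.1115]
tcp_rot: [1.529, 0.97, -1.528]
ft_force: [-4.9, 8.8, 9.3]
finger_gap: 0.0187
```

Call:
carry_out(
  series=[
    [[0,-0.7,-0.9,0,10],[0,-0.6,-0.8,0,10],[0,0,0,0,10]],
  ],
)

```text
time: 16.33
eef_pos: [0.5029, -0.1134, 0.1116]
tcp_rot: [1.527, 0.966, -1.528]
ft_force: [-3.7, 1.3, 5.8]
finger_gap: 0.0185
```

```bash
python3 - <<'E'
from h import *
s=bot.get_state();p=s["eef_pos"][:2]-[.55698,-.10342];a=np.arctan2(p[1],p[0])%6.2832;F=s["ft_force"][:2];print(a,"tang",F@[-np.sin(a),np.cos(a)],"toolY",F@[.902,-.432],"toolZ",F@[-.432,-.902])
E
```

```text
3.3244764281822867 tang -1.975950783721071 toolY -3.9283555287803535 toolZ 0.41658887315381576
```

Crank angle is now 3.3245 with almost no load. I'll relieve the last side load, open and rise.

Call:
carry_out(
  series=[
    [[0,-1.0,0,0,10],[0,0,0,0,10],[0,0,0,0,10]],
  ],
)

```text
time: 16.58
eef_pos: [0.5029, -0.1134, 0.1116]
tcp_rot: [1.528, 0.965, -1.527]
ft_force: [-1.1, 0.6, 4.4]
finger_gap: 0.0187
```

Call:
carry_out(
  series=[
    [[0,0,0,0,45],[0,0,0,0,45],[0,0,0,0,45],[0,0,0,0,45],[-10,0,0,0,45],[-20,0,0,0,45],[-30,0,0,0,45],[-30,0,0,0,45]],
  ],
)

```text
time: 17.25
eef_pos: [0.5019, -0.1131, 0.2024]
tcp_rot: [1.527, 0.967, -1.529]
ft_force: [1.0, 0.7, 0.0]
finger_gap: 0.0386
```

Call:
carry_out(
  series=[
    [[-30,0,0,0,45],[0,35,0,0,45],[0,35,0,0,45],[0,35,0,0,45],[0,0,35,0,45],[0,0,35,0,45],[0,0,35,0,45],[0,0,35,0,45]],
  ],
)

```text
time: 17.92
eef_pos: [0.5366, -0.286, 0.2316]
tcp_rot: [1.527, 0.966, -1.527]
ft_force: [-0.5, 0.3, -0.3]
finger_gap: 0.0386
```

Call:
carry_out(
  series=[
    [[0,0,35,0,45],[0,0,35,0,45],[0,0,35,0,45],[0,0,0,0,45],[0,0,0,0,45]],
  ],
)

```text
time: 18.33
eef_pos: [0.4911, -0.3813, 0.2317]
tcp_rot: [1.53, 0.964, -1.53]
ft_force: [-0.0, 0.7, 0.4]
finger_gap: 0.0382
```

```bash
python3 - <<'E'
from h import *
f=bot.grab_frame("top");im=f["image"];g=bot.grab_frame("scene")
a=im[150:290,240:430];b=g["image"][220:360,230:420]
cv2.imwrite("pics/c3.png",cv2.resize(np.hstack([a,b])[:,:,::-1],None,fx=2.1,fy=3,interpolation=cv2.INTER_CUBIC))
E
```

```text
(no output)
```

View pics/c3.png

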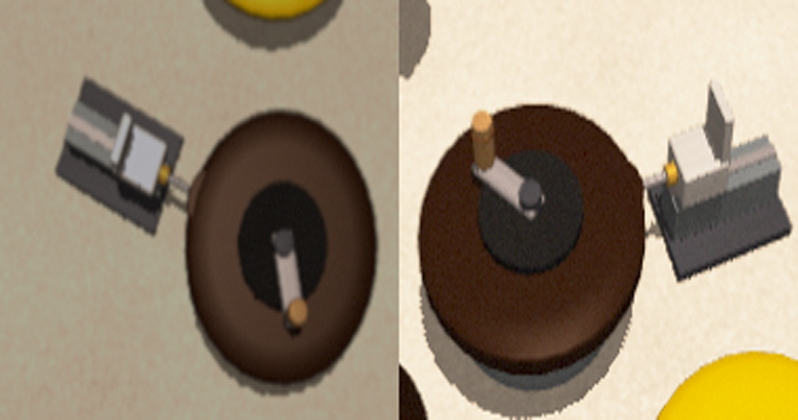

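The picture shows the bump right at the pin, at (195,190), with the slide home and the gripper clear. I'll check the knob angle once more and hand in.

```bash
python3 - <<'E'
from h import *
f=bot.grab_frame("top")
o=orange(f["image"]);o[:240]=0;o[268:]=0;o[:,:355]=0;o[:,400:]=0
ys,xs=np.nonzero(o);k=ray(f,[[xs.mean(),ys.mean()]],.14)[0,:2];d=k-[.557,-.1034]
print(len(xs),k,np.hypot(*d),np.arctan2(d[1],d[0])%6.2832)
print(bot.hand_in())
E
```

```text
53 [ 0.50261494 -0.11253699] 0.055147255225944325 3.308058315283455
the job is handed in; nothing more can be done
None
```

The job is done and handed in at about 18 s of the 72 s allowed; no verdict was reported.

- **Slide:** I pushed the tab home with closed fingers. The force peaked at about 26 N, and the last 2 mm of commanded push no longer moved the tab, so it was on its stop.
- **Finding the bulge:** I turned the wheel by its knob, never faster than about 0.96 rad/s. The rise began at crank angle 3.165 rad turning forward and 3.49 rad turning back. The averaged force crossed zero at about 3.323 rad, which I took as the top.
- **Setting the wheel:** I left the crank at 3.324 rad, took the load off before opening, and moved the gripper clear.
- **Last checks:** The final picture shows the bump at the pin, the slide home and the gripper well away. The camera put the knob at 3.308 rad after release, 0.016 rad (about 1.8 mm at the rim) below the arm's reading and within the camera's accuracy. The bump seen in the first picture had predicted 3.30 rad.
- **Other points:** My first grip on the knob was about 3 mm off-centre, so I let go and regripped before turning. I planned no contact with the other objects, but did not measure their positions again at the end.

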